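# Rock the seed-ball feeder over to the other chute

## Robot

A 7-joint arm with a two-finger parallel gripper is mounted at the origin on the work surface. World frame = base frame: x ahead of the robot, y to its left, z up, the work surface at z = 0. Lengths are in mm, angles in rad, forces in N, time in s.
With the tool pointing down it reaches from about 400 to 875 mm from the base axis. Payload 19.3 kg.
Tool frame: the origin (TCP) lies at the very end of the fingers, on their centre line; the grasp point (between the pads) lies 19 mm behind it (grip_point_offset is the z of the grasp point in the tool frame, in mm); z points along the fingers, y is the line along which they close (so a half turn about z gives the same grasp; the last joint's range is limited). The gripper opens to 85 mm and grips with 20 to 120 N. Pads are 22 mm wide; open, the fingers measure 114 mm over their backs; the gripper's body (76 mm by 85 mm) begins 54 mm behind the grasp point. The pads swing forward as they close: fully open they stand 13 mm farther back than shut.
Start: joints at [-1.297, 0.521, -0.036, 1.599, 0.021, 1.021, -0.113], TCP at [210.685, 588.41, 231.291] pointing down, gripper open.
Joint ranges: [-2.91, 2.91], [-0.3, 2.13], [-1.5, 1.42], [0.17, 2.43], [-1.26, 4.41], [0.16, 1.93], [-2.52, 2.52]. Speed limits (rad/s): [1.89, 1.89, 2.39, 2.39, 3.01, 3.01, 3.01].

## Interface

Orientations are given as a 3x3 rotation matrix whose columns are the frame's x, y, z axes.
In Python, from workcell import movep, movel, goto_joints, open_gripper, clamp, wait, inverse_kinematics, read_state, camera, PlanningError, finish_job, grip_point_offset gives the robot as it stands. Calls block until the motion is done:
- movep(position, orientation): joint-space move of the TCP to a pose.
- movel(position, frame=None, max_speed=150, guard=None): straight line of the TCP; frame=None keeps the orientation; max_speed is the mean speed in mm/s. With guard (N) it stops when the force on the tool has changed by that much, and returns True; else False.
- goto_joints(angles): joint-space move.
- open_gripper() and clamp(): open the fingers fully, or close them until they stop; the grip force is fixed at half the most.
- wait(seconds).
- inverse_kinematics(position, orientation): joint angles nearest the present ones, or None.
- read_state(): the state.
- camera(name): name is "side" or "top"; returns a dict with "image" (420x560x3 uint8, blue, green, red), "range_z" (420x560 float32, mm along the optical axis (not along the pixel's ray), 0 where there is no reading), "fx", "fy", "cx", "cy" (pixels), "dist_coeffs" ([k1, k2, p1, p2, k3] as OpenCV has them; the pictures are not rectified), "cam_to_world" (4x4, takes a point from camera to world coordinates). Camera axes: x right, y up, looking along -z (the intrinsics and any distortion apply to the point x, -y, -z); pixel columns grow to the right and rows downward; lengths in mm; the calibration is good to about 2 mm. A picture is of the moment at which its call begins.
A pose or a line that the arm cannot do raises PlanningError and nothing moves.
- finish_job(): hands the job in; it is judged then, once.
The state is a dict: "time": time; "qpos": joint angles; "qvel": joint speeds; "joint_efforts": joint torques, N m; "eef_pos": TCP position; "tool_rot": TCP orientation; "ft_force": force on the tool from outside, world axes, zero at the start; "torque": the same for the moment, N m; "finger_gap": finger opening in mm; "gripper_force": force on a finger pad.
Only numpy, scipy, OpenCV 4.12 (cv2) and the standard library are available. Lean on these libraries where they do the work, as an engineer would, in place of code of your own. Each camera call takes 0.05 s, during which the arm holds its last target. There are 200 camera calls.

## Task

Without grasping or lifting anything, push the empty black seed tray sideways along the bench until it stands squarely under the mouth of the feeder chute in which the clay balls are held back. Then press down the raised end of the seesaw gate so that it rocks right over and all four balls roll down that chute into the tray. Leave the gate rocked over and the tray under the mouth, do not touch the balls, and leave the other things on the bench where they are.

Things in the scene. Friction and masses are not known exactly. Their poses are not given: they have to be found in the camera images.
- feeder: Fixed wooden twin-chute feeder. Origin on the bench straight below the gate's pivot; +x uphill (balls roll to -x), +y across the chutes. Chutes 56 mm wide, centred at y = +80 mm (blocked, holds the balls) and -80 mm (open, empty), slope 8 degrees from x = +180 mm to their mouths at x = -86 and -41 mm; walls 26 mm high. First legs at x = -45 mm, so the long chute overhangs 40 mm, 56 mm free below
- mouth (a point): The lower lip of the blocked chute: middle of the end edge of its floor, 64 mm above the bench. Balls leave here towards the feeder's -x and land about 40 to 80 mm farther out
- gate (a joint): Seesaw gate angle, rad, stops at -0.24 and +0.24. Negative (start): +y end down, blocking the balls' chute, -y end raised. Positive: rocked over, that chute open. A weight above the axle makes it fall to the nearer stop once past the middle; under 1 N on an end plate rocks it
- gate_pivot (a point): Middle of the gate's axle, 116 mm above the bench; the axle lies along the feeder's x. The gate is a wooden plank on edge, 250 mm long (feeder's y), 12 mm thick, 40 mm tall, with a finger plate on each end. Above the axle stands its steel weight, 40 mm across, top 208 mm above the bench
- press_plate (a point): Centre of the top of the finger plate (40 mm along the feeder's x, 36 mm along its y) on the gate's -y end, 125 mm from the axle and 30 mm above its line when the gate is level. It is the raised end at the start, about 175 mm above the bench; it goes down about 60 mm to the other stop
- tray: Loose empty black seed tray, open on top, 180 (its x) x 120 (its y) x 45 mm high, walls 4 mm, 0.25 kg; origin at the centre of its underside, x within 0.1 rad of the feeder's x. Starts 150 to 190 mm to either side of the blocked chute's line. Rightly placed when its centre is on that line, 70 mm out from the mouth (feeder's -x); it starts about that far out
- ball1: Clay seed ball, 32 mm across, about 26 g, number 1 in the queue behind the gate (1 is the lowest). Origin at its centre
- ball2: Clay seed ball, 32 mm across, about 26 g, number 2 in the queue behind the gate (1 is the lowest). Origin at its centre
- ball3: Clay seed ball, 32 mm across, about 26 g, number 3 in the queue behind the gate (1 is the lowest). Origin at its centre
- ball4: Clay seed ball, 32 mm across, about 26 g, number 4 in the queue behind the gate (1 is the lowest). Origin at its centre
- cell_pack: Bystander: loose black cell pack filled with soil, 150 x 100 x 44 mm, origin at the centre of its underside; it stands on the other side of the blocked chute's line from the tray
- spray_bottle: Bystander: loose white bottle, 64 mm across, 170 mm high, origin at the centre of its underside
- tape_roll: Bystander: loose roll of paper tape lying flat, 80 mm across, 24 mm high, origin at the centre of its underside
- trowel: Bystander: loose hand trowel, 230 mm long, 26 mm high, lying along its x, wooden handle to -x, flat steel blade 60 mm wide to +x, origin on the bench at its middle
- dibber: Bystander: loose wooden peg standing upright, 28 mm thick, 100 mm high, origin at the centre of its underside
Not all that is in view belongs to the job. What is shaped like the tray but red is not meant.

How it is judged (in metres and radians):
On the way, in this order (a step that is already met when the one before it is completed fails the run):
1. the tray stands under the mouth of the blocked chute, the gate still closed and the balls still in the chute (x of mouth in the frame of tray between 0.045 and 0.088 m and y of mouth in the frame of tray between -0.034 and 0.034 m and value of joint gate below -0.15 rad and height (world z) of ball1 above 0.08 m and linear speed of tray below 0.02 m/s), for 0.2 s.
2. the gate is rocked over (value of joint gate above 0.2 rad), for 0.2 s.
At the end, for the whole second after the job is handed in: The gate is past +0.2 rad; the tray stands flat on the bench with the mouth's lip over its inside (45 to 88 mm from the tray's centre along its x, within 34 mm across); all four balls lie inside the tray and everything is at rest (x of mouth in the frame of tray between 0.045 and 0.088 m and y of mouth in the frame of tray between -0.034 and 0.034 m and value of joint gate above 0.2 rad and height (world z) of tray below 0.005 m and linear speed of tray below 0.02 m/s and x of ball1 in the frame of tray between -0.09 and 0.09 m and y of ball1 in the frame of tray between -0.06 and 0.06 m and z of each of ball1, ball2, ball3, ball4 in the frame of tray below 0.045 m and linear speed of each of ball1, ball2, ball3, ball4 below 0.08 m/s and x of ball2 in the frame of tray between -0.09 and 0.09 m and y of ball2 in the frame of tray between -0.06 and 0.06 m and x of ball3 in the frame of tray between -0.09 and 0.09 m and y of ball3 in the frame of tray between -0.06 and 0.06 m and x of ball4 in the frame of tray between -0.09 and 0.09 m and y of ball4 in the frame of tray between -0.06 and 0.06 m); the robot touches nothing.
It fails at once if the tray is lifted (height (world z) of tray above 0.012 m).
It fails at once if the tray is tipped (angle between tray's own z axis and vertical above 0.2 rad).
It fails at once if a ball is touched by the robot (contact force between any of ball1, ball2, ball3, ball4 and the fingers above 0.3 N or contact force between any of ball1, ball2, ball3, ball4 and the arm above 0.3 N).
It fails at once if another thing on the bench is moved (distance of any of cell_pack, spray_bottle, tape_roll, trowel, dibber from where it was at the start of the episode above 0.02 m).
It also fails if it takes over 48 s, if anything falls off the work surface, if the arm or the gripper's body presses on something with over 40 N, if the wrist force passes 120 N, or if a joint passes its speed limit or range.

## Working session

There is one attempt and no reset: what is moved stays moved. The work goes in short steps, each a Python script; the robot and the scene stay as the last script left them, time stands still between calls to the robot, and variables do not carry over. Pictures are saved under pics/ and viewed, at most 10 in all, crops included, and the job is handed in when it is done.

```bash
mkdir -p pics; ls
cat > h.py <<'E'
import numpy as np, cv2
from workcell import *
def world_map(c):
    h,w=c["range_z"].shape
    u,v=np.meshgrid(np.arange(w),np.arange(h))
    K=np.array([[c["fx"],0,c["cx"]],[0,c["fy"],c["cy"]],[0,0,1]])
    p=cv2.undistortPoints(np.stack([u,v],-1).reshape(-1,1,2).astype(np.float64),K,np.array(c["dist_coeffs"],float)).reshape(h,w,2)
    z=c["range_z"]
    P=np.stack([p[...,0]*z,-p[...,1]*z,-z,np.ones_like(z)],-1)
    return (P@np.array(c["cam_to_world"]).T)[...,:3]
E
python3 - <<'E'
from h import *
import pickle
for n in("top","side"):
    c=camera(n); pickle.dump(c,open(n+".pkl","wb")); cv2.imwrite(f"pics/{n}0.png",c["image"])
    print(n,np.round(c["cam_to_world"],2).tolist(),c["fx"],c["dist_coeffs"],(c["range_z"]==0).mean())
s=read_state();print(s["time"],s["tool_rot"],grip_point_offset)
E
```

```text
pics
top [[0.0, 0.99, -0.11, 384.28], [-1.0, 0.0, -0.01, 15.81], [-0.01, 0.11, 0.99, 1273.14], [0.0, 0.0, 0.0, 1.0]] 385.1770790245732 [0.00776292 0.         0.         0.         0.        ] 0.004085884353741497
side [[-0.98, 0.15, -0.12, 421.7], [-0.19, -0.74, 0.64, 669.64], [0.01, 0.65, 0.76, 848.31], [0.0, 0.0, 0.0, 1.0]] 412.11978133280905 [-0.0850126  0.         0.         0.         0.       ] 0.0039115646258503405
0.1 [[-9.41471522e-01  3.37092413e-01 -2.79982556e-04]
 [ 3.37092525e-01  9.41471047e-01 -9.47496637e-04]
 [-5.57984577e-05 -9.86421128e-04 -9.99999512e-01]] -18.700000000000003
```

View pics/top0.png

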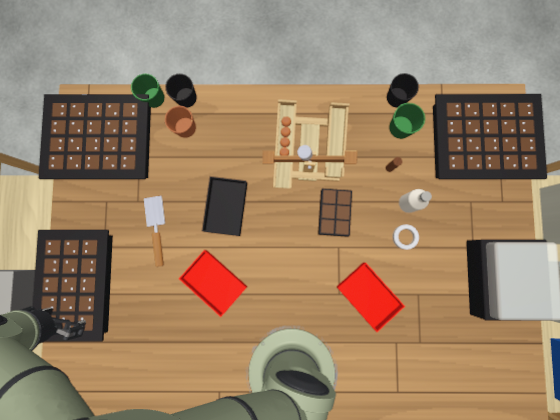

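View pics/side0.png

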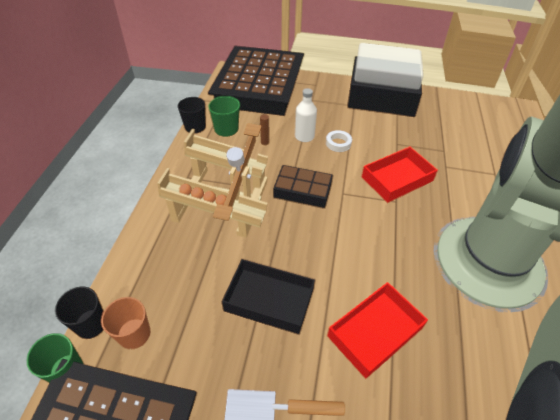

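The top view shows these candidates. The black open tray is at (225,206). The red trays at (213,282) and (370,296) are decoys. The soil-filled cell packs are at (336,212), (95,136), (72,285) and (490,136). The black tray at (225,206) fits the description. The balls are in the left chute at (285,135), with its mouth at about (283,187). The raised gate end should be the right one, at (350,157).

```bash
cat > m.py <<'E'
from h import *
def rect(pts):
    (c,s,a)=cv2.minAreaRect(pts.astype(np.float32)); return np.round(c,1),np.round(s,1),round(a,2)
def tray(c,seed):
    W=world_map(c); hsv=cv2.cvtColor(c["image"],cv2.COLOR_BGR2HSV)
    m=((hsv[...,2]<75)&(W[...,2]<70)).astype(np.uint8)
    n,l=cv2.connectedComponents(m); k=(l==l[seed[1],seed[0]])
    return W,k
E
python3 - <<'E'
from m import *
import pickle
c=pickle.load(open("top.pkl","rb"))
W,k=tray(c,(225,206))
print("tray all px",k.sum(),rect(W[k][:,:2]),"rim",rect(W[k&(W[...,2]>36)][:,:2]),np.percentile(W[k][:,2],[1,50,99]))
sub=np.s_[90:200,255:365]
w=W[sub];hsv=cv2.cvtColor(c["image"],cv2.COLOR_BGR2HSV)[sub]
# gate: plank
g=(w[...,2]>112)&(w[...,2]<185)&(hsv[...,1]>130)&(np.arange(90,200)[:,None]>148)&(np.arange(90,200)[:,None]<166)
p=w[g];print("gate",len(p),rect(p[:,:2]))
for lo,hi in((p[:,1].min(),p[:,1].min()+30),(p[:,1].max()-30,p[:,1].max())):
    q=p[(p[:,1]>lo)&(p[:,1]<hi)];print("end",q.mean(0).round(1),q.min(0).round(1),q.max(0).round(1))
b=(w[...,2]>190);print("weight",b.sum(),w[b].mean(0).round(1),w[b].max(0).round(1))
for r in (98,108,120,130,140,170,174,178,182,185,187,189):
    print(r,[tuple(np.round(W[r,u],0).astype(int)) for u in range(272,300,2)])
v=np.hstack([cv2.resize(c["image"][90:200,255:365],(440,440),interpolation=cv2.INTER_CUBIC),cv2.resize(c["image"][165:250,185:255],(360,440),interpolation=cv2.INTER_CUBIC)])
cv2.imwrite("pics/crop.png",v)
E
```

```text
tray all px 2065 (array([525.8, 215.8]), array([118. , 177.2]), 83.19) rim (array([525.6, 215.6]), array([117.8, 176.6]), 83.0) [-0.83935736  5.77622628 48.38508943]
gate 567 (array([661.8, -48.4]), array([278.2,  42.4]), 85.32)
end [ 652.  -171.7  176.2] [ 633.9 -186.8  168.6] [ 670.6 -158.   183.6]
end [668.6  74.4 116.7] [650.7  61.8 112.4] [690.   89.9 126.7]
weight 216 [598.4 -23.5 447.4] [ 681.2   15.8 1273.1]
98 [(np.int64(902), np.int64(64), np.int64(1)), (np.int64(900), np.int64(57), np.int64(5)), (np.int64(901), np.int64(50), np.int64(3)), (np.int64(902), np.int64(44), np.int64(0)), (np.int64(902), np.int64(37), np.int64(-1)), (np.int64(903), np.int64(30), np.int64(-2)), (np.int64(903), np.int64(23), np.int64(-1)), (np.int64(903), np.int64(16), np.int64(-2)), (np.int64(902), np.int64(9), np.int64(0)), (np.int64(903), np.int64(3), np.int64(-2)), (np.int64(903), np.int64(-4), np.int64(-1)), (np.int64(901), np.int64(-11), np.int64(1)), (np.int64(901), np.int64(-18), np.int64(2)), (np.int64(902), np.int64(-25), np.int64(1))]
108 [(np.int64(866), np.int64(64), np.int64(1)), (np.
[... 6239 characters left out ...]
.int64(-17), np.int64(4)), (np.int64(594), np.int64(-24), np.int64(-2))]
189 [(np.int64(587), np.int64(63), np.int64(2)), (np.int64(587), np.int64(56), np.int64(-1)), (np.int64(586), np.int64(49), np.int64(2)), (np.int64(586), np.int64(43), np.int64(3)), (np.int64(587), np.int64(36), np.int64(-1)), (np.int64(587), np.int64(29), np.int64(1)), (np.int64(587), np.int64(23), np.int64(-1)), (np.int64(587), np.int64(16), np.int64(-2)), (np.int64(587), np.int64(9), np.int64(0)), (np.int64(588), np.int64(3), np.int64(-5)), (np.int64(587), np.int64(-4), np.int64(1)), (np.int64(586), np.int64(-11), np.int64(2)), (np.int64(587), np.int64(-17), np.int64(-3)), (np.int64(587), np.int64(-24), np.int64(0))]
```

View pics/crop.png

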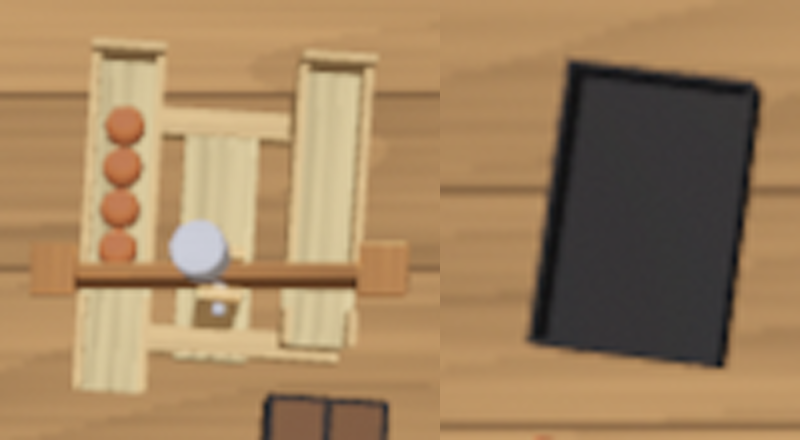

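The crop confirms the choice: a black open tray on the right, and four balls in the left chute. The gate's left end is down and its right plate is raised. I'm pushing the tray with the open fingers spread along its long wall.

```bash
cat >> m.py <<'E'
yaw=-0.067
xf=np.array([np.cos(yaw),np.sin(yaw)]); yf=np.array([-xf[1],xf[0]])
piv=np.array([659.8,-55.6]); mouth=piv-86*xf+80*yf; goal=mouth-68*xf
def R(d): return np.array([[-d[1],d[0],0],[d[0],d[1],0],[0,0,-1]]).T
E
python3 - <<'E'
from m import *
t=np.array([525.8,215.8]); print("mouth",mouth,"goal",goal,"tray in feeder", (t-goal)@xf,(t-goal)@yf)
s0=t+105*yf-6*xf
q0=np.array(read_state()["qpos"])
best=None
for sg in(1,-1):
    q=inverse_kinematics(np.r_[s0,150],R(sg*xf)); 
    if q is not None:
        d=abs(np.array(q)-q0).max(); print(sg,np.round(q,2),d)
        if best is None or d<best[0]: best=(d,sg)
sg=best[1]
movep(np.r_[s0,150],R(sg*xf)); movel(np.r_[s0,8],max_speed=200)
e=goal+76*yf-4*xf   # stop short; fingers' half width about 11
print(movel(np.r_[e,8],max_speed=70))
s=read_state();print(s["time"],s["eef_pos"],s["ft_force"],s["finger_gap"])
c=camera("top");cv2.imwrite("pics/p1.png",c["image"])
E
```

```text
mouth [579.34894553  29.97819719] goal [511.50151444  34.53078931] tray in feeder 2.1304519662350785 181.81978607435303
1 [-0.83  0.62  0.28  1.71 -0.22  0.84 -0.52] 0.4628190357440274
-1 [-0.37  0.63 -0.4   1.68  0.3   0.9   2.18] 2.2944966781896032
False
5.675 [512.62237921 110.72397851   8.00487104] [-0.11692776  0.32055394  0.98964908] 85.38341234683911
```

View pics/p1.png

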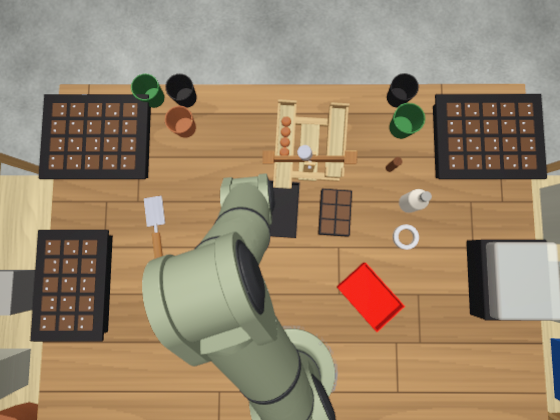

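The tray's right edge shows at x≈298 px (rows 183–236), beside the mouth, with the arm covering the rest. I'll measure the visible right rim.

Run:
```python
from m import *
c=camera("top"); W,k=tray(c,(290,215))
k&=(W[...,2]>-10)&(np.arange(560)[None]>268)
p=W[k]; 
f=np.c_[(p[:,:2]-goal)@xf,(p[:,:2]-goal)@yf]
e=[]
for a in range(-70,60,10):
    b=f[(f[:,0]>=a)&(f[:,0]<a+10)]
    if len(b): e.append((a+5,b[:,1].min()))
e=np.array(e);print(e.round(1).tolist(),"fit",np.polyfit(e[:,0],e[:,1],1)); print("x range",f.min(0),f.max(0))
c=camera("side");cv2.imwrite("pics/s1.png",c["image"])
```

```text
[[-65.0, -51.8], [-55.0, -51.2], [-45.0, -50.6], [-35.0, -53.1], [-25.0, -52.5], [-15.0, -51.9], [-5.0, -51.2], [5.0, -53.9], [15.0, -53.2], [25.0, -52.3], [35.0, -51.7], [45.0, -51.1], [55.0, -53.7]] fit [-8.84342812e-03 -5.22228729e+01]
x range [-83.1049376  -53.89814235] [93.63649031 34.46435295]
```

View pics/s1.png

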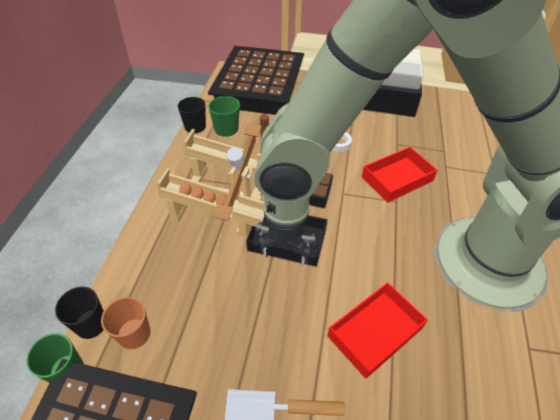

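The tray is square and about 7 mm short, with its x offset within tolerance. I'll push the rest, back off, verify, then press the gate.

Run:
```python
from m import *
movel(np.r_[goal+69*yf-4*xf,8],max_speed=40); wait(0.3)
movel(np.r_[goal+110*yf-4*xf,8],max_speed=100)
movel(np.r_[goal+160*yf-40*xf,260],max_speed=250)
movep(np.r_[430,330,260.],R(xf))
c=camera("top");cv2.imwrite("pics/p2.png",c["image"])
W,k=tray(c,(285,215)); k&=(W[...,2]>-10)
ct,s,a=rect(W[k][:,:2]);print(ct,s,a,"mouth rel (x,y)",(mouth-ct)@xf,(mouth-ct)@yf,read_state()["time"])
```

```text
[516.6  29.9] [116.4 177. ] 86.14 mouth rel (x,y) 62.60292290614352 4.27905637308294 8.875
```

View pics/p2.png

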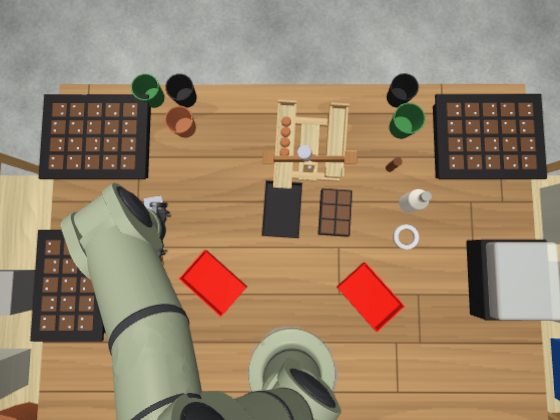

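The tray stands squarely under the mouth: 62.6 mm out, 4 mm across. Now I'll press the gate.

Run:
```python
from m import *
clamp()
movep(np.r_[470,-180,300.],R(xf))
p=piv-121*yf
movel(np.r_[p,230],R(xf),max_speed=200)
print(movel(np.r_[p,124],max_speed=60,guard=25),read_state()["eef_pos"],read_state()["ft_force"])
wait(0.5)
movel(np.r_[p,250],max_speed=150)
movep(np.r_[450,-280,300.],R(xf)); wait(2)
c=camera("top");cv2.imwrite("pics/p3.png",c["image"])
W=world_map(c)
W2,k=tray(c,(269,220)); print(read_state()["time"])
for u in(268,350): print(u,W[157,u].round(0))
```

```text
False [ 651.83958907 -176.35062363  124.2917196 ] [-0.30763826 -0.46495694  0.04338609]
19.0083
268 [652.  68. 181.]
350 [ 668. -180.  115.]
```

View pics/p3.png

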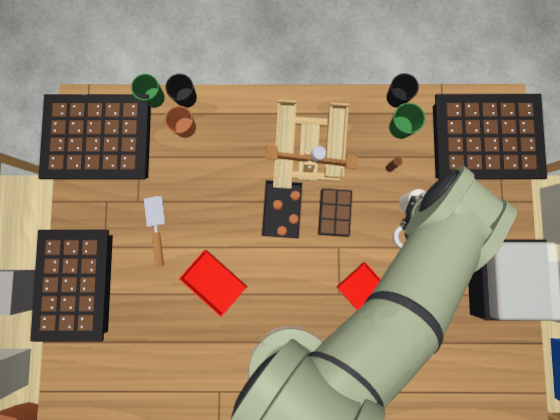

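The gate has rocked over (left end z 181, right end z 115). All four balls are in the tray at (278,205), (295,196), (293,219) and (282,231). I'll check that they're at rest, then hand in.

Run:
```python
from m import *
a=camera("top")["image"][175:245,255:305].astype(int); wait(1.5)
b=camera("top")["image"][175:245,255:305].astype(int)
d=abs(a-b).max(-1); print((d>30).sum())
wait(2 if (d>30).sum() else 0.1)
print(finish_job())
```

```text
0
the job is handed in; nothing more can be done
None
```

The job is handed in: the tray is under the mouth, the gate is rocked over, and all four balls lie at rest in the tray; the judge's verdict was not shown.

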